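# Clip the bottle sampler onto the drain stand's eye

## Robot

A 6-joint arm with a two-finger parallel gripper is mounted at the origin on the work surface. World frame = base frame: x ahead of the robot, y to its left, z up, the work surface at z = 0. Lengths are in m, angles in rad, forces in N, time in s.
With the tool pointing down it reaches from about 0.3 to 0.75 m from the base axis. Payload 8.5 kg.
Tool frame: the origin (TCP) lies at the very end of the fingers, on their centre line; the grasp point (between the pads) lies 19 mm behind it; z points along the fingers, y is the line along which they close (so a half turn about z gives the same grasp; the last joint's range is limited). The gripper opens to 85 mm and grips with 20 to 120 N. Pads are 22 mm wide; open, the fingers measure 114 mm over their backs; the gripper's body (76 mm by 85 mm) begins 54 mm behind the grasp point. The pads swing forward as they close: fully open they stand 13 mm farther back than shut.
Start: joints at [0.985, 0.381, 1.297, -0, 1.464, -0.215], TCP at [0.199, 0.513, 0.209] pointing down, gripper open.
Joint ranges: [-3.11, 3.11], [-0.89, 2.33], [0.22, 2.48], [-1.42, 4.56], [0.17, 2.85], [-2.88, 2.88]. Speed limits (rad/s): [2.39, 2.39, 3.14, 3.14, 3.14, 3.14].

## Interface

Orientations are given as a 3x3 rotation matrix whose columns are the frame's x, y, z axes.
In Python, from plant import arm gives the robot as it stands. The module is installed in compiled form; this text tells all that it offers.
- The arm moves only by the tool carry_out, never from a script. Its argument "motion" is a list that holds one entry, the list of rows, each a list of 7 numbers: the turn, a rotation vector about the tool's x, y, z in degrees, then the shift along the tool's x, y, z in mm, then the opening, from 0 (shut) to 1 (fully open). In form: [[[ax, ay, az, x, y, z, grip], ...]]. A call has 1 to 12 rows; each row is the pose to reach, as a shift and turn from the pose commanded when the call began, along the tool's axes at that moment; what a row does not reach only later rows make up. A row lasts 1/12 s, in which the tool goes at most 41.7 mm and 7.16 degrees, less where a joint would pass 70% of its speed; a pose out of reach is approached as far as the arm can. A call with a gripper value outside its range is refused whole. The fingers move at their own pace and stop on an object; "force" is the grip in N (left out, the last holds). Time passes only in rows, so rows that repeat a pose let the fingers close. It gives the time, the measured TCP pose, the force, the opening and the grip force at its end, in the units of the state.
- arm.get_state(): the state, without advancing time (a new reading comes with each control period).
- arm.grab_frame(name): name is "scene" or "top"; returns the picture (480x640x3 uint8, red, green, blue); there is no depth.
- arm.get_calibration(name): a dict with "K" (3x3 intrinsics, pixels), "cam_to_world" (4x4, takes a point from camera to world coordinates). Camera axes: x right, y up, looking along -z (the intrinsics and any distortion apply to the point x, -y, -z); pixel columns grow to the right and rows downward; lengths in m; the calibration is good to about 2 mm. A picture is of the moment at which its call begins. get_calibration takes no time and is no camera call.
- arm.hand_in(): hands the job in; it is judged then, once.
Trained networks look in the newest picture that a camera, given by its name, has taken for a name from the list of things; names that differ only in an ending like _2 or _b are one class to them, and where a whole thing is asked for, a point or a joint stands for the part that bears it (a point fixed in the world has none). Each returns a list of dicts, best first, with "p" (0 to 1); they miss things now and then, are a little off and sometimes report something else, mostly with a low value. They report only what shows in the picture. A call takes as long as a camera call.
- arm.look_for(camera, target): "box" ([centre column, centre row, width, height] in pixels, round what is visible of it).
- arm.landmark_of(camera, target): "xy" ([column, row] in pixels: a listed point, or the origin of a listed thing).
The state is a dict: "clock": time; "joints": joint angles; "dq": joint speeds; "joint_efforts": joint torques, N m; "eef_pos": TCP position; "tcp_rot": TCP orientation; "ft_force": force on the tool from outside, world axes, zero at the start; "ft_torque": the same for the moment, N m; "width": opening from 0.0 (shut) to 1.0 (fully open); "finger_force": force on a finger pad.
Only numpy, scipy, OpenCV 4.12 (cv2) and the standard library are available. Lean on these libraries where they do the work, as an engineer would, in place of code of your own. Each camera call takes 0.05 s, during which the arm holds its last target. There are 200 camera calls.

## Task

Clear the blue-capped media bottle out of the drip tray and stand it upright on the cork mat. Then take the bottle sampler by its blue tab, press the red gate of its snap hook against the front bar of the steel eye until the bar passes and the gate springs shut, and leave the sampler hanging still and free from the eye over the tray. Leave the other pots and bottles standing where they are.

Things in the scene. Friction and masses are not known exactly. Their poses are not given: they have to be found in the camera images.
- sampler: Loose bottle sampler standing upright, 209 mm tall, 0.4 kg: round steel cage (72 mm diameter, 92 mm tall) holding a small amber bottle, above it a steel snap hook (height 92-160, x -33 to +26 mm, 12 mm thick in y), on top a blue grip tab. Origin: centre of underside; z up. The hook lies in its xz plane, mouth on +x, which starts facing roughly away from the robot. It balances about its z axis.
- sampler_grip (a point): Centre of the blue grip tab (24 mm along x, 14 mm along y, height 159 to 209 mm), 188 mm above the sampler's origin; axes as the sampler.
- sampler_bow (a point): Where the eye bar's centre sits when the sampler hangs: under the inverted-V roof of the hook, 147 mm above the sampler's origin on its z axis. With the bar in the mouth, sink the sampler about 30 mm so that the bar rises to here: the gate clears the bar above about 133 mm and springs shut beneath it.
- sampler_mouth (a point): Middle of the hook's mouth, in the gate: x +20 mm, 117 mm above the sampler's origin. The mouth is open from height 101 to 133 mm (nose above, lug below) but for the gate. A bar whose centre is 107 to 127 mm high, pressed in from +x to the middle (x about 0), swings the gate inward. The hook's spine (inner face) is at x -24 mm.
- gate (a joint): Red sprung gate of the snap hook, 32 mm long, 7 mm thick, hinged at its lower end (x +20 mm, height 100 mm of the sampler). 0 = shut, positive = swung inward, to 1.25 rad. A light spring shuts it: about 2 N at its tip to start it, 3 to 8 N where the bar presses.
- stand: Drain stand, fixed to the bench: grey drip tray (x -140 to +60, y -75 to +75 mm, floor 6 mm, rim 12 mm high) and behind it, at x +78 mm, an aluminium post with a blue head (from x +60 mm, top 194 mm high) that carries the steel eye. Origin: on the bench right under the middle of the eye's front bar; z up, +x from bar to post, roughly away from the robot.
- eye: Rigid steel eye on the stand: a level loop of 10 mm round bar. Its front bar runs along y (40 mm clear inside the loop), two side bars run back 60 mm in +x to the post. Origin: middle of the front bar, its centre line 183 mm above the bench; axes as the stand.
- eye_bar (a point): Middle of the front bar of the eye, on its centre line (183 mm above the bench); axes as the stand: y along the bar, x back to the post.
- bottle: The media bottle in the way: amber glass with a blue cap, 106 mm tall, body 56 mm diameter, cap 48 mm diameter from height 80 to 106 mm, about 0.2 kg, loose, standing on the drip tray some 85 mm in front of (on the robot's side of) the eye's bar. Origin: centre of its underside; z up.
- mat: Square cork mat, 130 x 130 mm, 3 mm thick, fixed on the bench to the left or right. Origin: centre of its underside; z up.
- pot_a: Bystander: clear sample pot with a white lid, 70 mm tall, lid 50 mm diameter. Loose; origin: centre of its underside, z up.
- pot_b: Bystander: clear sample pot with a white lid, 70 mm tall, lid 50 mm diameter. Loose; origin: centre of its underside, z up.
- pot_c: Bystander: clear sample pot with a white lid, 70 mm tall, lid 50 mm diameter. Loose; origin: centre of its underside, z up.
- media_a: Bystander: amber media bottle with a blue cap, 106 mm tall, 56 mm diameter. Loose; origin: centre of its underside, z up.
- media_b: Bystander: yellow media bottle with a blue cap, 106 mm tall, 56 mm diameter. Loose; origin: centre of its underside, z up.
- media_c: Bystander: amber media bottle with a blue cap, 106 mm tall, 56 mm diameter. Loose; origin: centre of its underside, z up.

How it is judged:
By the outcome, as a careful person would: the job done as asked, in the order asked, and still so for the second after the job is handed in, with the robot touching nothing.
It also fails if it takes over 56 s, if anything falls off the work surface, if the arm or the gripper's body presses on something with over 40 N, if the wrist force passes 120 N, or if a joint passes its speed limit or range.

## Working session

There is one attempt and no reset: what is moved stays moved. The work goes in short steps, Python scripts to look and compute and a tool call to move; the robot and the scene stay as the last step left them, time stands still between calls to the robot, and variables do not carry over. Pictures are saved under pics/ and viewed, at most 10 in all, crops included, and the job is handed in when it is done.

Besides the shell and the picture viewer there is one more tool, called after "Emit:" as name(argument=value, ...), one argument or row to a line, values as JSON. carry_out: Moves the arm, as the interface text tells. Its arguments: {"type":"object","properties":{"motion":{"type":"array"},"force":{"type":"number"}},"required":["motion"]}

```bash
mkdir -p pics; cat > h.py <<'E'
import numpy as np, cv2
from plant import arm
C={n:arm.get_calibration(n) for n in("scene","top")}
def ray(n,px):
    K=np.array(C[n]["K"]);T=np.array(C[n]["cam_to_world"])
    d=np.array(C[n].get("dist",np.zeros(5)),float)
    u=cv2.undistortPoints(np.array([[px]],float),K,d)[0,0]
    return T[:3,3],T[:3,:3]@np.array([u[0],-u[1],-1])
def atz(n,px,z):
    o,d=ray(n,px);return o+d*(z-o[2])/d[2]
def tri(pa,pb):
    o1,d1=ray("scene",pa);o2,d2=ray("top",pb)
    s=np.linalg.lstsq(np.c_[d1,-d2],o2-o1,rcond=None)[0]
    a,b=o1+s[0]*d1,o2+s[1]*d2
    return (a+b)/2,np.linalg.norm(a-b)
def proj(n,p):
    T=np.linalg.inv(np.array(C[n]["cam_to_world"]));q=T[:3,:3]@np.array(p)+T[:3,3]
    q=np.array(C[n]["K"])@np.array([q[0],-q[1],-q[2]]);return q[:2]/q[2]
def snap(n,f):
    im=arm.grab_frame(n);cv2.imwrite("pics/"+f,im[:,:,::-1]);return im
E
python3 - <<'E'
from h import *
np.set_printoptions(precision=3,suppress=True)
for n in C: print(n,{k:np.array(v).tolist() for k,v in C[n].items()}); snap(n,n+"0.png")
for t in["sampler","sampler_grip","sampler_bow","sampler_mouth","stand","eye_bar","bottle","mat","pot_a","media_a","media_b"]:
    for n in C: print(t,n,[(np.round(r["xy"],1).tolist(),round(r["p"],2)) for r in arm.landmark_of(n,t)[:5]])
print(arm.get_state())
E
```

```text
scene {'K': [[620.1239612272789, 0.0, 328.7479243278941], [0.0, 620.1239612272789, 241.76879533870968], [0.0, 0.0, 1.0]], 'cam_to_world': [[-0.08790687719896086, -0.6633594608249345, 0.7431195103583134, 1.5751924003226614], [0.9960390755365871, -0.04852838621477429, 0.07450607851451488, 0.08875831115027019], [-0.013361921469166614, 0.746725666805047, 0.6649979229961626, 1.035409225631462], [0.0, 0.0, 0.0, 1.0]]}
top {'K': [[447.1097956619203, 0.0, 315.68365592679913], [0.0, 447.1097956619203, 238.54945191477012], [0.0, 0.0, 1.0]], 'cam_to_world': [[-0.0202774085821149, 0.9807408997345232, -0.19425785515420405, 0.3353553172675844], [-0.9994858762699189, -0.015058329821217084, 0.028306003602550107, 0.026219235950823875], [0.024835656587779448, 0.1947319549814903, 0.9805420214712577, 1.138508593103752], [0.0, 0.0, 0.0, 1.0]]}
sampler scene [([220.7, 239.4], 0.89), ([206.7, 191.2], 0.54)]
sampler top [([433.0, 287.2], 0.93), ([145.0, 269.8], 0.48)]
sampler_grip scene [([337.3, 247.6], 0.61)]
sampler_grip top [([458.0, 280.7], 0.92)]
sampler_bow scene [([206.5, 196.0], 0.86)]
sampler_bow 
[... 928 characters left out ...]
 [([159.0, 255.7], 0.85), ([217.2, 269.8], 0.82), ([516.0, 273.8], 0.61)]
media_b top [([477.9, 260.6], 0.95), ([146.5, 269.4], 0.78), ([425.0, 246.9], 0.76), ([382.7, 199.0], 0.41)]
{'clock': 1.2, 'joints': array([ 0.985,  0.381,  1.297,  0.   ,  1.464, -0.215]), 'dq': array([ 0.   ,  0.001, -0.   ,  0.   ,  0.001, -0.001]), 'joint_efforts': array([  0.001, -44.832, -23.146,  -0.   ,   0.001,   0.   ]), 'eef_pos': array([0.199, 0.513, 0.209]), 'tcp_rot': array([[-0.932,  0.362, -0.   ],
       [ 0.362,  0.932,  0.   ],
       [ 0.   ,  0.   , -1.   ]]), 'ft_force': array([-0.396, -0.466,  0.421]), 'ft_torque': array([-0.017,  0.02 , -0.018]), 'finger_force': 0.0, 'width': 1.001581377572086}
```

View pics/scene0.png

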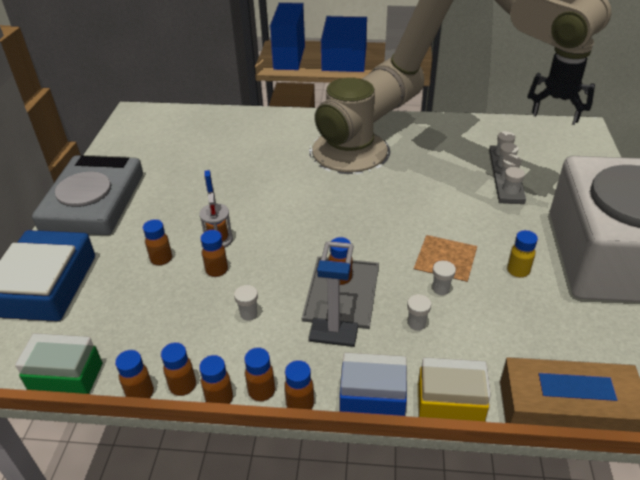

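View pics/top0.png

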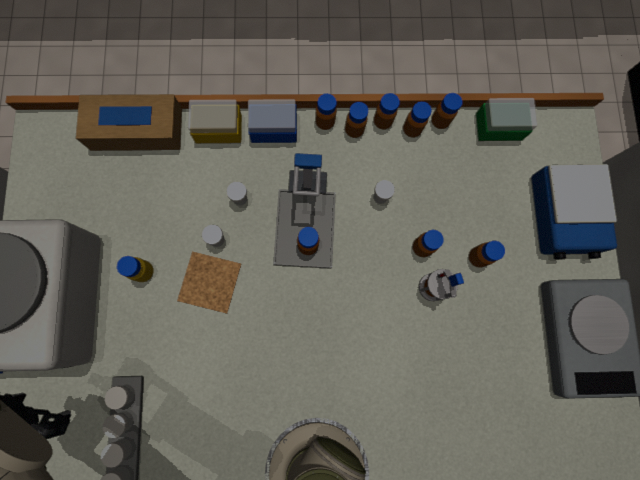

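```bash
python3 - <<'E'
from h import *
np.set_printoptions(precision=3,suppress=True)
print("sampler base",atz("top",[433,287.2],0),atz("scene",[220.7,239.4],0),"grip",atz("top",[458,280.7],.188))
print("bow",tri([206.5,196],[447,278.1]),"mouth",tri([214.3,209.5],[443.3,274.2]))
print("stand",tri([338.9,304.4],[305.9,212.1]),"eye",tri([336.1,243.9],[305.4,194.1]),atz("top",[305.4,194.1],.183),atz("scene",[336.1,243.9],.183))
print("bottle",tri([338.1,275.4],[307.2,246.1]),atz("top",[307.2,246.1],.006))
print("mat",tri([448.6,255.3],[208.2,284]))
for p in [[214.5,244.1],[239,197.6],[381.3,199.9],[477.9,260.6],[146.5,269.4],[425,246.9]]: print(atz("top",p,0))
for p in [[443.1,284.8],[249.1,319],[416.1,322.5],[159,255.7],[217.2,269.8],[516,273.8]]: print('s',atz("scene",p,0))
E
```

```text
sampler base [ 0.429 -0.304  0.   ] [ 0.429 -0.301  0.   ] grip [ 0.427 -0.305  0.188]
bow (array([ 0.439, -0.305,  0.142]), np.float64(0.017531440621393297)) mouth (array([ 0.45 , -0.297,  0.114]), np.float64(0.0006683967212686038))
stand (array([0.631, 0.016, 0.004]), np.float64(0.003137191925645035)) eye (array([0.626, 0.014, 0.182]), np.float64(0.0106417115888128)) [0.626 0.019 0.183] [0.628 0.009 0.183]
bottle (array([0.541, 0.011, 0.005]), np.float64(0.010007415038464453)) [0.54  0.016 0.006]
mat (array([0.448, 0.268, 0.001]), np.float64(0.001274724407899594))
[0.55  0.254 0.   ]
[0.674 0.193 0.   ]
[ 0.663 -0.183  0.   ]
[ 0.496 -0.427  0.   ]
[0.488 0.424 0.   ]
[ 0.534 -0.291  0.   ]
s [0.548 0.251 0.   ]
s [ 0.686 -0.18   0.   ]
s [0.668 0.186 0.   ]
s [ 0.5  -0.44  0.  ]
s [ 0.538 -0.285  0.   ]
s [0.499 0.423 0.   ]
```

The scene view shows the bottle on the tray at (338,265) under the eye at (337,247), the cork mat at (447,257) and the sampler at (214,215) with its tab on top. The top view agrees: bottle (308,240), mat (209,282), sampler (440,284), tab (456,280). I still need yaws and finer positions.

```bash
python3 - <<'E'
import cv2,numpy as np
s=cv2.imread("pics/scene0.png");t=cv2.imread("pics/top0.png")
cr=lambda im,x,y:cv2.resize(im[y:y+75,x:x+100],(400,300),interpolation=cv2.INTER_CUBIC)
# scene sampler, top sampler / scene eye, top eye
m=np.vstack([np.hstack([cr(s,160,165),cr(t,395,245)]),np.hstack([cr(s,290,230),cr(t,260,140)])])
cv2.imwrite("pics/m0.png",m)
from h import *
np.set_printoptions(precision=4,suppress=True)
# blue tab mask in top and scene
for n,im,x,y in(("top",t,445,265),("scene",s,195,160)):
    c=im[y:y+40,x:x+35].astype(int);k=(c[...,0]>c[...,2]+60)
    ys,xs=np.nonzero(k);print(n,"tab",xs.min()+x,xs.max()+x,ys.min()+y,ys.max()+y,xs.mean()+x,ys.mean()+y)
# tray corners via dark-gray, mat via orange
hsv=cv2.cvtColor(t,cv2.COLOR_BGR2HSV)
k=cv2.inRange(hsv[240:320,170:250],(5,90,60),(25,255,255))
c=max(cv2.findContours(k,0,1)[0],key=cv2.contourArea);b=cv2.boxPoints(cv2.minAreaRect(c))+[170,240]
print("mat",[atz("top",p,.003)[:2] for p in b],np.mean([atz("top",p,.003)[:2] for p in b],0))
E
```

```text
top tab 455 463 273 283 459.1333333333333 278.26666666666665
scene tab 205 211 171 190 208.0125 179.675
mat [array([0.4079, 0.3439]), array([0.5368, 0.3121]), array([0.4984, 0.186 ]), array([0.3708, 0.2206])] [0.4535 0.2657]
```

View pics/m0.png

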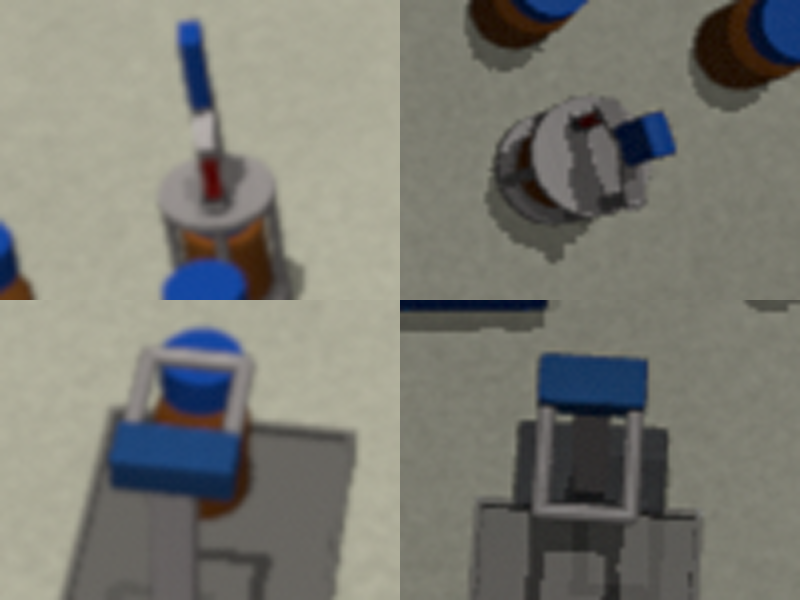

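```bash
python3 - <<'E'
from h import *
np.set_printoptions(precision=4,suppress=True)
t=cv2.imread("pics/top0.png");s=cv2.imread("pics/scene0.png")
T=lambda x,y,ox,oy:[ox+(x-1.5)/4,oy+(y-1.5)/4]
f=[atz("top",T(x-400,y,395,245),.209)[:2] for x,y in((637,118),(664,112),(675,153),(648,158))]
f=np.array(f);ax=(f[0]+f[1]-f[2]-f[3])/2;ay=(f[0]+f[3]-f[1]-f[2])/2
print("tab top",f.mean(0),np.linalg.norm(ax),np.linalg.norm(ay),np.degrees(np.arctan2(ax[1],ax[0])),np.degrees(np.arctan2(-ay[0],ay[1])))
# bright-face mask: top face
c=t[265:295,445:475].astype(int);k=((c[...,0]>140)&(c[...,0]>c[...,2]+70)).astype(np.uint8)
cn=max(cv2.findContours(k,0,1)[0],key=cv2.contourArea);r=cv2.minAreaRect(cn);print(r,k.sum())
ys,xs=np.nonzero(k);print("mask ctr",atz("top",[xs.mean()+445,ys.mean()+265],.209))
# scene tab: bottom/top
for p in((187,25),(203,108)):print(T(*p,160,165))
print("scene top @.209",atz("scene",T(189,27,160,165),.209)," gate @.11",atz("scene",T(212,178,160,165),.117))
L=atz("top",T(140,212,260,140),.183);R=atz("top",T(231,214,260,140),.183)
print("bar",(L+R)/2,L-R,"scene",atz("scene",T(150,55,290,230),.183),atz("scene",T(247,63,290,230),.183))
for p in((278,191),(335,193),(331,267),(275,265)):print("tray",atz("top",p,.012)[:2])
print("side bars",[atz("top",T(x,y,260,140),.183)[:2] for x,y in((147,112),(141,205),(233,112),(231,205))])
print("bottle cap top",atz("top",[308.5,238],.112))
b=t[225:260,290:325].astype(int);k=(b[...,0]>120)&(b[...,0]>b[...,2]+70);ys,xs=np.nonzero(k);print(xs.min()+290,xs.max()+290,ys.min()+225,ys.max()+225)
E
```

```text
tab top [ 0.4295 -0.2991] 0.02175584174486514 0.014768635144520917 10.734994520674066 10.290519866392053Traceback (most recent call last):
  File "<stdin>", line 10, in <module>
ValueError: max() iterable argument is empty
```

Emit:
carry_out(
  motion=[
    [[0,0,-7,-34,-23,0,1],[0,0,-14,-68,-46,0,1],[0,0,-21,-102,-70,0,1],[0,0,-21,-136,-93,0,1],[0,0,-21,-170,-116,0,1],[0,0,-21,-204,-139,0,1],[0,0,-21,-238,-163,0,1],[0,0,-21,-272,-186,0,1],[0,0,-21,-306,-209,0,1],[0,0,-21,-340,-232,0,1],[0,0,-21,-374,-256,0,1],[0,0,-21,-408,-279,0,1]],
  ],
  force=60,
)

```text
clock: 2.2
eef_pos: [0.4755, 0.1082, 0.2096]
tcp_rot: [[-1.0, 0.005, 0.0], [0.005, 1.0, 0.0], [-0.0, 0.0, -1.0]]
ft_force: [1.0, 0.0, 0.2]
width: 1.003
finger_force: 0.0
```

```bash
python3 - <<'E'
from h import *
np.set_printoptions(precision=4,suppress=True)
t=cv2.imread("pics/top0.png")
T=lambda x,y,ox,oy:[ox+(x-1.5)/4,oy+(y-1.5)/4]
print("scene top @.209",atz("scene",T(189,27,160,165),.209)," gate @.117",atz("scene",T(212,178,160,165),.117))
L=atz("top",T(140,212,260,140),.183);R=atz("top",T(231,214,260,140),.183)
print("bar",(L+R)/2,L-R,"scene",atz("scene",T(150,55,290,230),.183),atz("scene",T(247,63,290,230),.183))
print("tray",[atz("top",p,.012)[:2] for p in((278,191),(335,193),(331,267),(275,265))])
print("side bars",[atz("top",T(x,y,260,140),.183)[:2] for x,y in((147,112),(141,205),(233,112),(231,205))])
b=t[220:262,285:335].astype(int);k=(b[...,0]>b[...,2]+50);ys,xs=np.nonzero(k)
print(xs.min()+285,xs.max()+285,ys.min()+220,ys.max()+220, b[20,23])
x,y,w,h=arm.look_for("top","eye")[0]["box"] if 0 else (0,0,0,0)
s=arm.get_state();print(s["clock"],s["eef_pos"],s["tcp_rot"])
E
```

```text
scene top @.209 [ 0.429  -0.3058  0.209 ]  gate @.117 [ 0.4528 -0.2997  0.117 ]
bar [0.6285 0.0181 0.183 ] [0.0018 0.0505 0.    ] scene [ 0.6278 -0.0096  0.183 ] [0.6303 0.0406 0.183 ]
tray [array([0.687 , 0.0898]), array([ 0.6797, -0.0595]), array([ 0.4843, -0.0437]), array([0.4918, 0.0982])]
side bars [array([0.6878, 0.0388]), array([0.6334, 0.0427]), array([ 0.6873, -0.0096]), array([ 0.6328, -0.0073])]
299 317 227 246 [127  66  28]
2.2 [0.4755 0.1082 0.2096] [[-1.      0.0045  0.0004]
 [ 0.0045  1.      0.0001]
 [-0.0004  0.0001 -1.    ]]
```

Emit:
carry_out(
  motion=[
    [[0,0,0,-20,-30,0,1],[0,0,0,-42,-60,0,1],[0,0,0,-63,-90,10,1],[0,0,0,-63,-90,45,1],[0,0,0,-63,-90,80,1],[0,0,0,-63,-90,110,1],[0,0,0,-63,-90,131,1],[0,0,0,-63,-90,131,0.8],[0,0,0,-63,-90,131,0.3],[0,0,0,-63,-90,131,0.3],[0,0,0,-63,-90,131,0.3],[0,0,0,-63,-90,131,0.3]],
  ],
  force=50,
)

```text
clock: 3.2
eef_pos: [0.5386, 0.0196, 0.0806]
tcp_rot: [[-1.0, 0.004, 0.004], [0.004, 1.0, -0.001], [-0.004, -0.001, -1.0]]
ft_force: [0.1, -1.2, 7.2]
width: 0.528
finger_force: 50.6
```

```bash
python3 - <<'E'
from h import *
s=arm.get_state();print(s["clock"],s["eef_pos"],s["width"],s["finger_force"],s["ft_force"])
snap("scene","s1.png");im=cv2.imread("pics/s1.png")[150:350,240:500];cv2.imwrite("pics/s1c.png",cv2.resize(im,None,fx=2.5,fy=2.5))
E
```

```text
3.2 [0.53860255 0.01963242 0.08063478] 0.5275118271605668 50.58869004249573 [ 0.06523263 -1.15921863  7.16189285]
```

View pics/s1c.png

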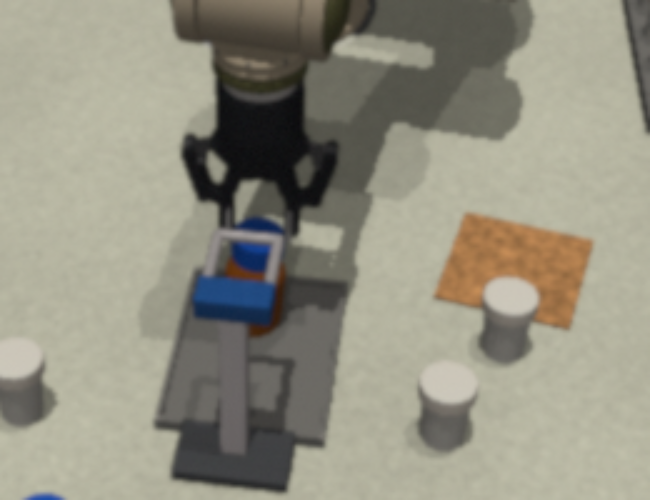

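Bottle cap gripped (opening 45 mm, 50 N), with the eye and pots untouched. Lifting and carrying it to the mat.

Emit:
carry_out(
  motion=[
    [[0,0,0,0,0,-20,0.3],[0,0,0,5,0,-45,0.3],[0,0,0,12,20,-65,0.3],[0,0,0,24,50,-70,0.3],[0,0,0,37,85,-70,0.3],[0,0,0,51,120,-70,0.3],[0,0,0,64,155,-70,0.3],[0,0,0,77,190,-70,0.3],[0,0,0,88,220,-70,0.3],[0,0,0,95,240,-70,0.3],[0,0,0,99,250,-70,0.3],[0,0,0,99,250,-60,0.3]],
  ],
)

```text
clock: 4.25
eef_pos: [0.4393, 0.2724, 0.1404]
tcp_rot: [[-1.0, 0.001, 0.004], [0.001, 1.0, 0.002], [-0.004, 0.002, -1.0]]
ft_force: [0.8, 0.2, -2.4]
width: 0.531
finger_force: 51.9
```

Emit:
carry_out(
  motion=[
    [[0,0,0,0,0,20,0.3],[0,0,0,0,0,40,0.3],[0,0,0,0,0,52,0.3],[0,0,0,0,0,59,0.3],[0,0,0,0,0,63,0.3],[0,0,0,0,0,63,0.3],[0,0,0,0,0,63,0.3]],
  ],
)

```text
clock: 4.83
eef_pos: [0.441, 0.2699, 0.0778]
tcp_rot: [[-1.0, 0.005, 0.005], [0.005, 1.0, 0.0], [-0.005, 0.0, -1.0]]
ft_force: [-1.5, -4.2, 10.8]
width: 0.528
finger_force: 53.3
```

Emit:
carry_out(
  motion=[
    [[0,0,0,0,0,-2,0.6],[0,0,0,0,0,-2,0.8],[0,0,0,0,0,-2,1],[0,0,0,0,0,-2,1],[0,0,0,0,0,-10,1],[0,0,0,0,0,-30,1],[0,0,0,0,0,-60,1],[0,0,0,0,0,-95,1],[0,0,0,0,0,-130,1],[0,0,0,0,0,-160,1],[0,0,0,0,-30,-180,1],[0,0,0,0,-60,-180,1]],
  ],
)

```text
clock: 5.83
eef_pos: [0.4402, 0.2107, 0.2602]
tcp_rot: [[-1.0, 0.001, 0.008], [0.001, 1.0, 0.002], [-0.008, 0.002, -1.0]]
ft_force: [0.1, 0.1, 0.0]
width: 0.999
finger_force: 0.0
```

```bash
python3 - <<'E'
from h import *
np.set_printoptions(precision=4,suppress=True)
s=arm.get_state();print(s["clock"],s["eef_pos"],s["tcp_rot"])
a=snap("scene","s2.png");b=snap("top","t2.png")
for t in["sampler","sampler_grip","sampler_bow","sampler_mouth","eye_bar","bottle","eye"]:
    r={n:[(np.round(q["xy"],1).tolist(),round(q["p"],2)) for q in arm.landmark_of(n,t)[:2]] for n in C};print(t,r)
b=cv2.imread("pics/t2.png");a=cv2.imread("pics/s2.png")
cr=lambda im,x,y,w,f:cv2.resize(im[y:y+w*3//4,x:x+w],(400,300),interpolation=cv2.INTER_CUBIC)
cv2.imwrite("pics/m2.png",np.vstack([np.hstack([cr(a,185,160,50,8),cr(b,430,260,50,8)]),np.hstack([cr(a,290,200,200,2),cr(b,280,170,60,4)])]))
E
```

```text
5.8333 [0.4402 0.2107 0.2602] [[-1.      0.0014  0.0082]
 [ 0.0014  1.      0.0018]
 [-0.0082  0.0018 -1.    ]]
sampler {'scene': [([218.3, 236.3], 0.76)], 'top': [([434.2, 286.5], 0.57)]}
sampler_grip {'scene': [([210.0, 181.8], 0.83)], 'top': [([455.8, 279.5], 0.73)]}
sampler_bow {'scene': [([206.1, 194.5], 0.83), ([336.7, 306.9], 0.16)], 'top': [([448.2, 279.6], 0.58)]}
sampler_mouth {'scene': [([214.1, 211.7], 0.93)], 'top': [([442.3, 276.5], 0.97), ([446.2, 280.3], 0.39)]}
eye_bar {'scene': [([337.8, 243.1], 0.84), ([217.9, 239.8], 0.29)], 'top': [([304.9, 194.8], 0.76)]}
bottle {'scene': [([443.0, 254.6], 0.81)], 'top': [([382.0, 198.6], 0.66), ([210.3, 286.5], 0.37)]}
eye {'scene': [([340.5, 245.4], 0.86), ([341.3, 304.3], 0.18)], 'top': [([301.8, 195.0], 0.85)]}
```

View pics/m2.png

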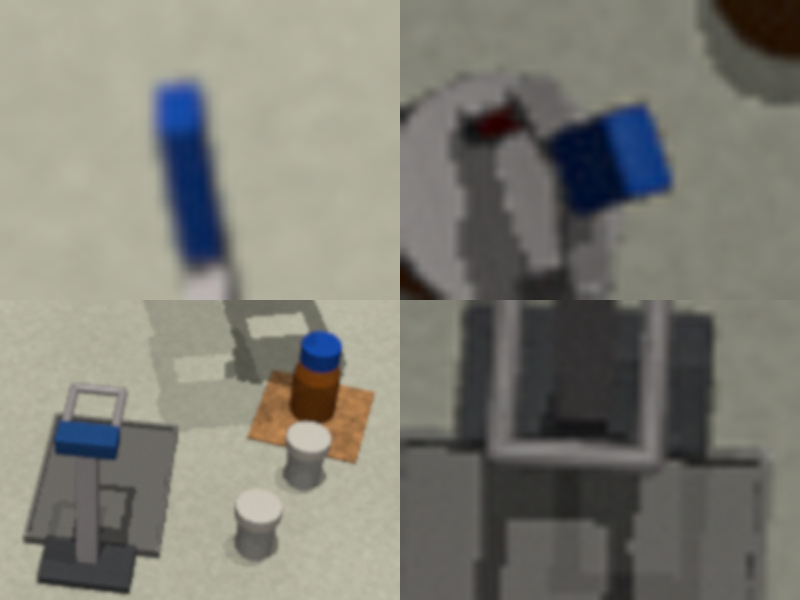

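The bottle stands upright on the mat (bottom-left crop at (318,375)); the tab's top face is at (640,150) of the top crop, turned about 15° left. The eye bar runs (492,450)-(660,456) in its crop.

```bash
python3 - <<'E'
from h import *
np.set_printoptions(precision=4,suppress=True)
P=lambda x,y,ox,oy,f:[ox+(x+.5)/f-.5,oy+(y+.5)/f-.5]
f=np.array([atz("top",P(x-400,y,430,260,8),.209)[:2] for x,y in((608,115),(645,104),(671,188),(632,199))])
ax=(f[0]+f[1]-f[2]-f[3])/2;ay=(f[0]+f[3]-f[1]-f[2])/2
print("tab top",f.mean(0),np.linalg.norm(ax),np.linalg.norm(ay),np.degrees([np.arctan2(ax[1],ax[0]),np.arctan2(-ay[0],ay[1])]))
print("scene tab",atz("scene",P(180,103,185,160,8),.209),"tri",tri(P(180,103,185,160,8),P(239,151,430,260,8)))
print("grip tri",tri([210,181.8],[455.8,279.5]),"mouth",tri([214.1,211.7],[442.3,276.5]),"base",tri([218.3,236.3],[434.2,286.5]))
g=400/60
L,R=[atz("top",P(x-400,y-300,280,170,g),.183) for x,y in((492,450),(660,456))]
print("bar",(L+R)/2,L-R)
print("side",[atz("top",P(x-400,y-300,280,170,g),.183)[:2] for x,y in((505,310),(499,440),(655,310),(652,440))])
S=[atz("scene",P(x,y-300,290,200,2),.183) for x,y in((69,386),(125,391))];print("scene bar",S,(S[0]+S[1])/2)
print("eye net",tri([337.8,243.1],[304.9,194.8]))
E
```

```text
tab top [ 0.4294 -0.3008] 0.02268443644014394 0.010648923613027097 [12.1485 14.7517]
scene tab [ 0.4331 -0.3044  0.209 ] tri (array([ 0.43  , -0.3037,  0.2062]), np.float64(0.0035963764258612214))
grip tri (array([ 0.4302, -0.3025,  0.1805]), np.float64(0.000481730590311721)) mouth (array([ 0.4455, -0.2989,  0.1031]), np.float64(0.0016061024141364403)) base (array([ 0.4303, -0.3048,  0.011 ]), np.float64(0.0009193434148536825))
bar [0.6293 0.0181 0.183 ] [0.0028 0.056  0.    ]
side [array([0.6797, 0.0412]), array([0.6341, 0.0437]), array([ 0.6791, -0.0093]), array([ 0.6335, -0.0073])]
scene bar [array([ 0.6264, -0.0157,  0.183 ]), array([0.6298, 0.0423, 0.183 ])] [0.6281 0.0133 0.183 ]
eye net (array([0.6245, 0.0164, 0.1824]), np.float64(0.008413362824989917))
```

Emit:
carry_out(
  motion=[
    [[0,0,-4,1,-25,0,1],[0,0,-8,2,-60,0,1],[0,0,-12,3,-100,0,1],[0,0,-13,4,-140,0,1],[0,0,-13,5,-180,0,1],[0,0,-13,6,-220,0,1],[0,0,-13,7,-260,0,1],[0,0,-13,8,-300,0,1],[0,0,-13,9,-340,0,1],[0,0,-13,10,-380,0,1],[0,0,-13,10,-420,0,1],[0,0,-13,10,-450,0,1]],
  ],
  force=90,
)

```text
clock: 7.63
eef_pos: [0.4267, -0.2426, 0.2554]
tcp_rot: [[-0.976, -0.219, 0.0], [-0.219, 0.976, -0.0], [0.0, -0.0, -1.0]]
ft_force: [0.9, 0.1, -0.1]
width: 1.003
finger_force: 0.0
```

Emit:
carry_out(
  motion=[
    [[0,0,0,-14,-30,0,1],[0,0,0,-14,-62,0,1],[0,0,0,-14,-62,0,1],[0,0,0,-14,-62,0,1]],
  ],
)

```text
clock: 7.97
eef_pos: [0.4545, -0.2982, 0.2546]
tcp_rot: [[-0.976, -0.219, -0.001], [-0.219, 0.976, 0.001], [0.001, 0.001, -1.0]]
ft_force: [0.3, 0.9, 0.2]
width: 1.004
finger_force: 0.0
```

```bash
python3 - <<'E'
from h import *
np.set_printoptions(precision=4,suppress=True)
s=arm.get_state();R=s["tcp_rot"];print(s["clock"],s["eef_pos"],R)
print("shift mm to grasp",1000*R.T@(np.array([.430,-.303,.169])-s["eef_pos"]))
E
```

```text
7.9667 [ 0.4545 -0.2982  0.2546] [[-0.9757 -0.2192 -0.0009]
 [-0.2192  0.9757  0.001 ]
 [ 0.0007  0.0011 -1.    ]]
shift mm to grasp [24.9309  0.5649 85.6061]
```

Emit:
carry_out(
  motion=[
    [[0,0,0,13,0,10,1],[0,0,0,25,0,25,1],[0,0,0,25,0,50,1],[0,0,0,25,0,72,1],[0,0,0,25,0,84,1],[0,0,0,25,0,84,1]],
  ],
)

```text
clock: 8.47
eef_pos: [0.4292, -0.3006, 0.1694]
tcp_rot: [[-0.975, -0.221, -0.003], [-0.221, 0.975, 0.004], [0.002, 0.004, -1.0]]
ft_force: [-0.7, -0.3, -0.4]
width: 1.003
finger_force: 0.0
```

```bash
python3 - <<'E'
from h import *
s=arm.get_state();print(s["clock"],s["eef_pos"],s["ft_force"])
snap("scene","s3.png");snap("top","t3.png");a=cv2.imread("pics/s3.png");b=cv2.imread("pics/t3.png")
cr=lambda im,x,y,w:cv2.resize(im[y:y+w*3//2,x:x+w],(400,600),interpolation=cv2.INTER_CUBIC)
cv2.imwrite("pics/m3.png",np.hstack([cr(a,170,130,80),cr(b,410,240,80)]))
E
```

```text
8.4667 [ 0.42918257 -0.30064805  0.16938145] [-0.73314836 -0.31031603 -0.37013986]
```

View pics/m3.png

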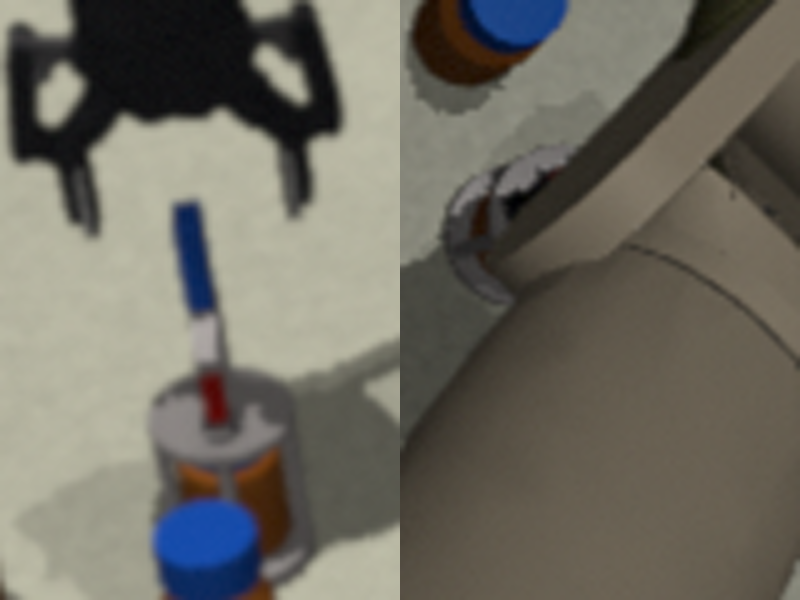

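The tab (190,255 in the left crop) stands midway between the open fingers (88 and 293). Closing.

Emit:
carry_out(
  motion=[
    [[0,0,0,0,0,0,0.5],[0,0,0,0,0,0,0.3],[0,0,0,0,0,0,0.1],[0,0,0,0,0,0,0],[0,0,0,0,0,0,0],[0,0,0,0,0,0,0],[0,0,0,0,0,0,0],[0,0,0,0,0,0,0],[0,0,0,0,0,-20,0],[0,0,0,0,0,-45,0],[0,0,0,0,0,-70,0],[0,0,0,0,0,-85,0]],
  ],
  force=90,
)

```text
clock: 9.57
eef_pos: [0.4302, -0.3024, 0.258]
tcp_rot: [[-0.975, -0.221, 0.001], [-0.221, 0.975, -0.0], [-0.0, -0.0, -1.0]]
ft_force: [-0.6, -0.2, -4.2]
width: 0.133
finger_force: 88.8
```

```bash
python3 - <<'E'
from h import *
np.set_printoptions(precision=4,suppress=True)
snap("scene","s4.png")
for t in ["sampler","sampler_mouth","sampler_bow"]:
    r=arm.landmark_of("scene",t);print(t,[(q["xy"],round(q["p"],2)) for q in r[:2]])
s=arm.get_state();R=s["tcp_rot"];print(s["clock"],s["eef_pos"],R,s["width"],s["ft_force"],s["ft_torque"])
th=np.radians(-3);x=np.array([np.cos(th),np.sin(th),0])
print("shift to standoff (sampler 75mm before bar, same z)",1000*R.T@(np.array([.6285,.016,.254-.019])-.075*x-s["eef_pos"]))
E
```

```text
sampler [([218.1, 214.0], 0.96), ([339.6, 242.4], 0.33)]
sampler_mouth [([209.1, 179.9], 0.73)]
sampler_bow [([201.2, 164.9], 0.76)]
9.7667 [ 0.4298 -0.302   0.2549] [[-0.9753 -0.2208 -0.0017]
 [-0.2208  0.9753  0.0021]
 [ 0.0012  0.0024 -1.    ]] 0.1350199034748873 [ 0.2777 -0.2921 -4.9394] [-0.0712  0.0655 -0.0055]
shift to standoff (sampler 75mm before bar, same z) [-191.9018  286.6022   20.3483]
```

Emit:
carry_out(
  motion=[
    [[0,0,1,-6,8,0,0],[0,0,2,-18,26,0,0],[0,0,4,-36,54,0,0],[0,0,6,-56,84,0,0],[0,0,8,-76,114,0,0],[0,0,10,-96,144,0,0],[0,0,12,-116,174,0,0],[0,0,14,-136,204,0,0],[0,0,16,-156,232,2,0],[0,0,16,-172,258,8,0],[0,0,16,-184,276,14,0],[0,0,16,-191,286,18,0]],
  ],
)

```text
clock: 10.77
eef_pos: [0.5529, 0.0213, 0.2357]
tcp_rot: [[-0.999, 0.054, -0.004], [0.054, 0.999, 0.002], [0.005, 0.001, -1.0]]
ft_force: [-0.1, 0.7, -4.1]
width: 0.131
finger_force: 88.7
```

Emit:
carry_out(
  motion=[
    [[0,0,0,-1,0,2,0],[0,0,0,-1,0,2,0],[0,0,0,-1,0,2,0],[0,0,0,-1,0,2,0],[0,0,0,-1,0,2,0],[0,0,0,-1,0,2,0]],
  ],
)

```text
clock: 11.27
eef_pos: [0.5542, 0.0177, 0.2367]
tcp_rot: [[-0.998, 0.058, 0.0], [0.058, 0.998, -0.0], [-0.0, -0.0, -1.0]]
ft_force: [-0.3, 0.2, -4.1]
width: 0.136
finger_force: 88.8
```

```bash
python3 - <<'E'
from h import *
np.set_printoptions(precision=4,suppress=True)
s=arm.get_state();R=s["tcp_rot"];print(s["clock"],s["eef_pos"],R,s["ft_force"])
snap("scene","s5.png");snap("top","t5.png");a=cv2.imread("pics/s5.png");b=cv2.imread("pics/t5.png")
cr=lambda im,x,y,w:cv2.resize(im[y:y+w*3//2,x:x+w],(400,600),interpolation=cv2.INTER_CUBIC)
cv2.imwrite("pics/m5.png",np.hstack([cr(a,297,155,80),cr(b,270,160,80)]))
p=s["eef_pos"];z=p[2]-.1695
for o in((0,0,.117),(.02,0,.117),(0,0,.159),(0,0,0)):
    th=np.arctan2(-R[1,0],-R[0,0]);q=[p[0]+o[0]*np.cos(th),p[1]+o[0]*np.sin(th),z+o[2]];print(o,proj("scene",q),(proj("scene",q)-[297,155])*5)
q=proj("scene",[.6285,.016,.183]);print(q,(q-[297,155])*5)
E
```

```text
11.2667 [0.5542 0.0177 0.2367] [[-0.9983  0.0578  0.0004]
 [ 0.0578  0.9983 -0.0002]
 [-0.0004 -0.0001 -1.    ]] [-0.2808  0.1879 -4.1494]
(0, 0, 0.117) [342.9192 220.7403] [229.5958 328.7016]
(0.02, 0, 0.117) [341.7079 226.7226] [223.5394 358.613 ]
(0, 0, 0.159) [342.9559 205.3533] [229.7793 251.7666]
(0, 0, 0) [342.8246 260.3849] [229.123  526.9246]
[339.5099 244.1932] [212.5493 445.9658]
```

View pics/m5.png

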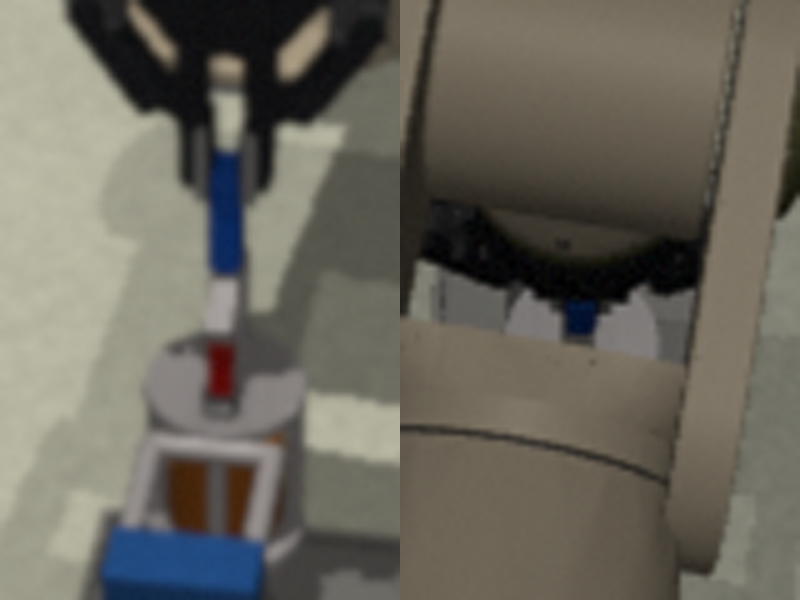

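The picture shows the red gate (221,370) facing the front bar (centre 215,445) in line. Accounting for perspective, the sampler needs about 4 mm to +y, so I add that during the approach.

Emit:
carry_out(
  motion=[
    [[0,0,0,-6,2,0,0],[0,0,0,-16,4,0,0],[0,0,0,-26,4,0,0],[0,0,0,-36,4,0,0],[0,0,0,-42,4,0,0],[0,0,0,-48,4,0,0],[0,0,0,-53,4,0,0],[0,0,0,-58,4,0,0],[0,0,0,-62,4,0,0],[0,0,0,-62,4,0,0]],
  ],
  force=110,
)

```text
clock: 12.2
eef_pos: [0.6158, 0.0192, 0.2355]
tcp_rot: [[-0.998, 0.057, -0.004], [0.057, 0.998, 0.001], [0.004, 0.0, -1.0]]
ft_force: [-3.6, -0.0, -7.0]
width: 0.13
finger_force: 112.5
```

```bash
python3 - <<'E'
from h import *
np.set_printoptions(precision=4,suppress=True)
s=arm.get_state();R=s["tcp_rot"];print(s["clock"],s["eef_pos"],R[0],s["ft_force"],s["ft_torque"])
snap("scene","s6.png");a=cv2.imread("pics/s6.png")
cv2.imwrite("pics/m6.png",cv2.resize(a[175:275,285:405],(720,600),interpolation=cv2.INTER_CUBIC))
E
```

```text
12.2 [0.6158 0.0192 0.2355] [-0.9984  0.0566 -0.004 ] [-3.5795 -0.0263 -6.9778] [0.1166 1.2005 0.0458]
```

View pics/m6.png

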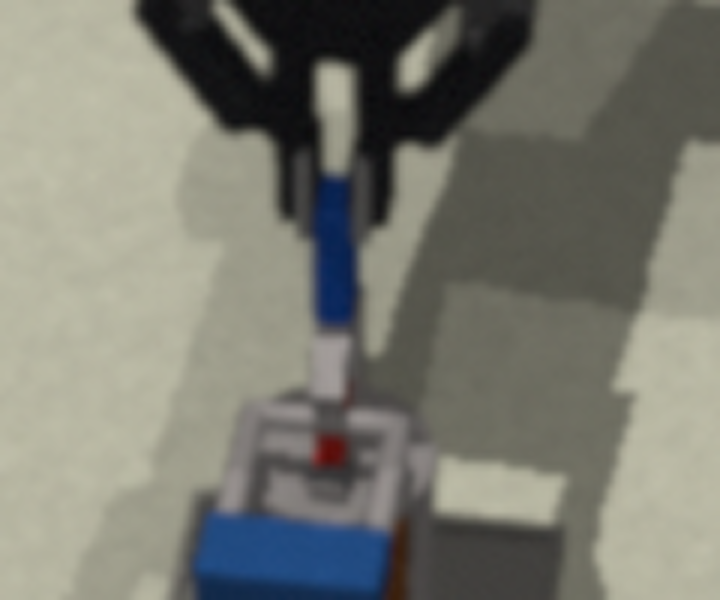

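The hook's nose is centred in the loop (x≈330) with the bar pressing the gate (−3.6 N). Pressing in fully, then sinking.

Emit:
carry_out(
  motion=[
    [[0,0,0,-4,0,0,0],[0,0,0,-8,0,0,0],[0,0,0,-12,0,0,0],[0,0,0,-13,0,0,0],[0,0,0,-13,0,0,0],[0,0,0,-13,0,4,0],[0,0,0,-13,0,8,0],[0,0,0,-13,0,12,0],[0,0,0,-13,0,16,0],[0,0,0,-13,0,16,0]],
  ],
)

```text
clock: 13.08
eef_pos: [0.63, 0.0181, 0.2201]
tcp_rot: [[-0.998, 0.057, 0.002], [0.057, 0.998, -0.0], [-0.002, -0.0, -1.0]]
ft_force: [-0.4, -0.2, -4.5]
width: 0.129
finger_force: 112.7
```

Emit:
carry_out(
  motion=[
    [[0,0,0,0,0,3,0],[0,0,0,0,0,6,0],[0,0,0,0,0,9,0],[0,0,0,0,0,11,0],[0,0,0,0,0,12,0],[0,0,0,0,0,12,0],[0,0,0,0,0,12,0]],
  ],
)

```text
clock: 13.67
eef_pos: [0.6295, 0.0183, 0.2085]
tcp_rot: [[-0.998, 0.057, 0.0], [0.057, 0.998, -0.0], [-0.0, -0.0, -1.0]]
ft_force: [0.4, 0.1, -3.8]
width: 0.127
finger_force: 112.9
```

```bash
python3 - <<'E'
from h import *
np.set_printoptions(precision=4,suppress=True)
s=arm.get_state();print(s["clock"],s["eef_pos"],s["ft_force"],s["ft_torque"])
snap("scene","s7.png");a=cv2.imread("pics/s7.png")
cv2.imwrite("pics/m7.png",cv2.resize(a[185:285,285:405],(720,600),interpolation=cv2.INTER_CUBIC))
E
```

```text
13.6667 [0.6295 0.0183 0.2085] [ 0.4047  0.1161 -3.8237] [ 0.0135 -0.0122 -0.0108]
```

View pics/m7.png

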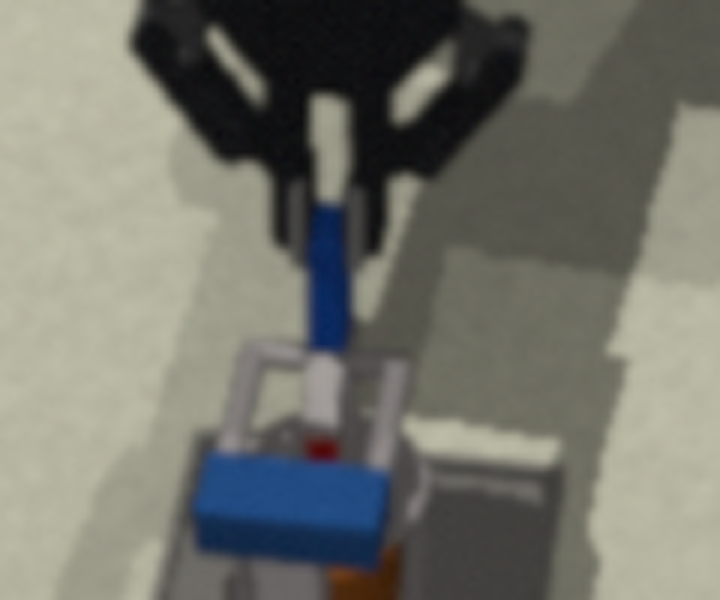

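The bar now crosses under the tab behind the nose (325,375), and the gate is back in front below (322,448). The arm still carries the weight, so I keep sinking gently.

Emit:
carry_out(
  motion=[
    [[0,0,0,0,0,1,0],[0,0,0,0,0,2,0],[0,0,0,0,0,3,0],[0,0,0,0,0,3,0],[0,0,0,0,0,3,0],[0,0,0,0,0,3,0]],
  ],
)

```text
clock: 14.22
eef_pos: [0.6298, 0.0182, 0.2079]
tcp_rot: [[-0.998, 0.057, 0.004], [0.057, 0.998, -0.001], [-0.004, -0.0, -1.0]]
ft_force: [-3.5, 0.4, 8.4]
width: 0.126
finger_force: 114.9
```

Emit:
carry_out(
  motion=[
    [[0,0,0,1,0,-1,0],[0,0,0,1,0,-2,0],[0,0,0,1.5,0,-2,0],[0,0,0,1.5,0,-2,0],[0,0,0,1.5,0,-2,0]],
  ],
  force=40,
)

```text
clock: 14.63
eef_pos: [0.6285, 0.0183, 0.2078]
tcp_rot: [[-0.998, 0.057, 0.002], [0.057, 0.998, -0.0], [-0.002, -0.0, -1.0]]
ft_force: [3.6, -0.7, 0.1]
width: 0.125
finger_force: 113.3
```

Emit:
carry_out(
  motion=[
    [[0,0,0,-0.5,0,0,0],[0,0,0,-0.7,0,0,0],[0,0,0,-0.7,0,0,0],[0,0,0,-0.7,0,0,0]],
  ],
  force=20,
)

```text
clock: 14.97
eef_pos: [0.6287, 0.0183, 0.2077]
tcp_rot: [[-0.998, 0.057, 0.0], [0.057, 0.998, -0.0], [-0.0, -0.0, -1.0]]
ft_force: [0.9, 0.4, 4.3]
width: 0.128
finger_force: 113.6
```

Emit:
carry_out(
  motion=[
    [[0,0,0,0,0,0,0.14],[0,0,0,0,0,0,0.18],[0,0,0,0,0,0,0.22],[0,0,0,0,0,0,0.28],[0,0,0,0,0,0,0.36],[0,0,0,0,0,0,0.45],[0,0,0,0,0,0,0.55],[0,0,0,0,0,0,0.65],[0,0,0,0,0,0,0.75],[0,0,0,0,0,0,0.75],[0,0,0,0,0,0,0.75],[0,0,0,0,0,0,0.75]],
  ],
)

```text
clock: 15.97
eef_pos: [0.6286, 0.0183, 0.2074]
tcp_rot: [[-0.998, 0.057, -0.0], [0.057, 0.998, 0.0], [0.0, 0.0, -1.0]]
ft_force: [0.7, 0.9, 0.3]
width: 0.751
finger_force: 0.0
```

Emit:
carry_out(
  motion=[
    [[0,0,0,0,0,-8,0.75],[0,0,0,0,0,-20,0.75],[0,0,0,0,0,-35,0.75],[0,0,0,0,0,-55,0.75],[0,0,0,0,0,-75,0.75],[0,0,0,0,0,-95,0.75],[0,0,0,30,0,-105,0.75],[0,0,0,65,0,-105,0.75],[0,0,0,100,0,-105,0.75],[0,0,0,135,0,-105,0.75],[0,0,0,170,0,-105,0.75],[0,0,0,200,0,-105,0.75]],
  ],
)

```text
clock: 16.97
eef_pos: [0.4267, 0.03, 0.3131]
tcp_rot: [[-0.998, 0.056, 0.001], [0.056, 0.998, -0.0], [-0.001, -0.0, -1.0]]
ft_force: [0.6, 0.5, -0.1]
width: 0.748
finger_force: 0.0
```

Emit:
carry_out(
  motion=[
    [[0,0,0,0,0,0,0.75],[0,0,0,0,0,0,0.75],[0,0,0,0,0,0,0.75],[0,0,0,0,0,0,0.75],[0,0,0,0,0,0,0.75],[0,0,0,0,0,0,0.75],[0,0,0,0,0,0,0.75],[0,0,0,0,0,0,0.75],[0,0,0,0,0,0,0.75],[0,0,0,0,0,0,0.75],[0,0,0,0,0,0,0.75],[0,0,0,0,0,0,0.75]],
  ],
)

```text
clock: 17.97
eef_pos: [0.4289, 0.0297, 0.3124]
tcp_rot: [[-0.998, 0.057, -0.0], [0.057, 0.998, 0.0], [0.0, 0.0, -1.0]]
ft_force: [0.2, -0.3, -0.6]
width: 0.752
finger_force: 0.0
```

```bash
python3 - <<'E'
from h import *
s=arm.get_state();print(s["clock"],s["eef_pos"],s["ft_force"])
f=[]
for i in range(8):
    im=arm.grab_frame("scene");f.append(im.astype(int))
print([int(abs(f[i+1]-f[i])[170:290,290:390].max()) for i in range(7)],int(abs(f[7]-f[0])[170:290,290:390].max()))
a=im[:,:,::-1]; b=cv2.imread("pics/s2.png")
cv2.imwrite("pics/m8.png",np.hstack([cv2.resize(a[180:300,290:370],(400,600),interpolation=cv2.INTER_CUBIC),cv2.resize(a[120:420,130:530],(400,300))[:,:].repeat(2,0)]))
d=np.abs(a.astype(int)-b).max(2)>60;ys,xs=np.nonzero(d[230:450]);print("changed cols/rows",xs.min(),xs.max(),ys.min()+230,ys.max()+230)
E
```

```text
17.9667 [0.42893675 0.02965901 0.31241845] [ 0.16901842 -0.32530941 -0.63068105]
[8, 16, 6, 16, 7, 7, 7] 7
changed cols/rows 203 461 230 296
```

View pics/m8.png

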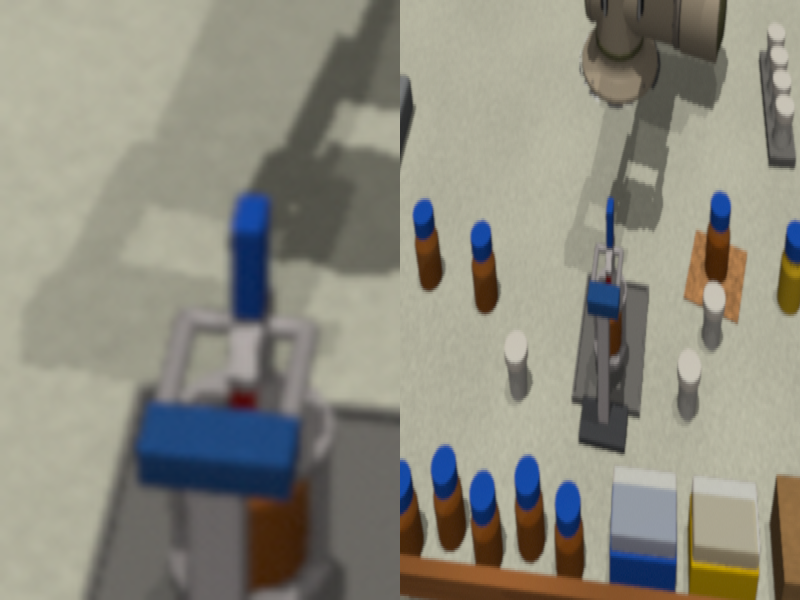

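The sampler hangs upright on the eye with its gate shut (red at (243,398)). The bottle is on the mat, and pots and bottles are in place. I'll give any swing two more seconds to die down, then hand in.

Emit:
carry_out(
  motion=[
    [[0,0,0,0,0,0,0.75],[0,0,0,0,0,0,0.75],[0,0,0,0,0,0,0.75],[0,0,0,0,0,0,0.75],[0,0,0,0,0,0,0.75],[0,0,0,0,0,0,0.75],[0,0,0,0,0,0,0.75],[0,0,0,0,0,0,0.75],[0,0,0,0,0,0,0.75],[0,0,0,0,0,0,0.75],[0,0,0,0,0,0,0.75],[0,0,0,0,0,0,0.75]],
  ],
)

```text
clock: 19.37
eef_pos: [0.429, 0.0296, 0.3124]
tcp_rot: [[-0.998, 0.057, 0.0], [0.057, 0.998, -0.0], [-0.0, -0.0, -1.0]]
ft_force: [-0.1, 0.3, 0.0]
width: 0.747
finger_force: 0.0
```

Emit:
carry_out(
  motion=[
    [[0,0,0,0,0,0,0.75],[0,0,0,0,0,0,0.75],[0,0,0,0,0,0,0.75],[0,0,0,0,0,0,0.75],[0,0,0,0,0,0,0.75],[0,0,0,0,0,0,0.75],[0,0,0,0,0,0,0.75],[0,0,0,0,0,0,0.75],[0,0,0,0,0,0,0.75],[0,0,0,0,0,0,0.75],[0,0,0,0,0,0,0.75],[0,0,0,0,0,0,0.75]],
  ],
)

```text
clock: 20.37
eef_pos: [0.4289, 0.0296, 0.3124]
tcp_rot: [[-0.998, 0.057, -0.0], [0.057, 0.998, -0.0], [0.0, -0.0, -1.0]]
ft_force: [-0.2, 0.2, -0.3]
width: 0.747
finger_force: 0.0
```

```bash
python3 - <<'E'
from h import *
f=[arm.grab_frame("scene").astype(int) for i in range(8)]
print([int(abs(g-f[0])[170:290,290:390].max()) for g in f[1:]])
print(arm.hand_in())
E
```

```text
[9, 8, 6, 7, 7, 7, 7]
the job is handed in; nothing more can be done
None
```

The job is handed in after about 21 s of robot time (no verdict came back): the bottle stands on the cork mat, and the sampler hangs still from the eye over the tray, gate shut, with the other pots and bottles left in place.

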